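Release the slide lock and run the carriage to its stop

ROBOT

A 6-joint arm with a two-finger parallel gripper is mounted at the origin on a cart in front of the work surface, level with it; the furniture and walls round the work are solid. World frame = base frame: x ahead of the robot, y to its left, z up, the work surface at z = 0. Lengths are in m, angles in degrees, forces in N, time in s.
With the tool pointing down it reaches from about 0.375 to 0.9 m from the base axis. Payload 3.1 kg.
Tool frame: the origin (TCP) lies midway between the tips of the shut fingers; the grasp point (between the pads) lies 19 mm behind it; z points along the fingers, y is the line along which they close (so a half turn about z gives the same grasp; the last joint's range is limited). The gripper opens to 85 mm and grips with 20 to 120 N. Pads are 22 mm wide; open, the fingers measure 114 mm over their backs; the gripper's body (76 mm by 85 mm) begins 54 mm behind the grasp point. The pads swing forward as they close: fully open they stand 13 mm farther back than shut.
Start: joints at [-83.108, 30.224, 82.088, -0, 67.689, -10.227], TCP at [0.184, -0.597, 0.231] pointing down, gripper open.
Joint ranges: [-176.69, 176.69], [-43.24, 126.21], [12.49, 139.97], [-82, 262], [0, 151.66], [-163.58, 163.58]. Speed limits (degrees/s): [159.86, 159.86, 180, 180, 180, 180].

INTERFACE

Orientations are given as [roll, pitch, yaw] about the fixed x, y, z axes, in that order (R = Rz(yaw) Ry(pitch) Rx(roll)).
In Python, from cell import monitor, camera, arm gives the robot as it stands.
- The arm moves only by the tool carry_out, never from a script. Its argument "deltas" is a list of rows, each a list of 2 entries, a list of its own where there are three numbers: the shift along the tool's x, y, z in units of 25 mm (1.0 is 25 mm), then the turn, a rotation vector about the tool's x, y, z in units of 5 degrees (1.0 is 5 degrees). In form: [[[dx, dy, dz], [rx, ry, rz]], ...]. A call has 1 to 12 rows; each row is the pose to reach, as a shift and turn from the pose commanded when the call began, along the tool's axes at that moment; what a row does not reach only later rows make up. A row lasts 1/12 s, in which the tool goes at most 41.7 mm and 7.16 degrees, less where a joint would pass 70% of its speed; a pose out of reach is approached as far as the arm can. A call with a gripper value outside its range is refused whole. "hand" is the closure, from 0 (fully open) to 1 (shut), set as the call begins (left out, the last holds). The fingers move at their own pace and stop on an object; "grip_force" is the grip in N (left out, the last holds). Time passes only in rows, so rows that repeat a pose let the fingers close. It gives the time, the measured TCP pose, the force, the opening and the grip force at its end, in the units of the state.
- monitor.read_state(): the state, without advancing time (a new reading comes with each control period).
- camera(name): name is "side" or "top" or "wrist"; returns a dict with "frame" (480x640x3 uint8, blue, green, red), "depth" (480x640 float32, m along the optical axis (not along the pixel's ray), 0 where there is no reading), "mtx" (3x3 intrinsics, pixels), "R" (3x3) and "t" (3): a world point X has camera coordinates R X + t. Camera axes: x right, y down, z forward; pixel columns grow to the right and rows downward; lengths in m; the calibration is good to about 2 mm. The wrist camera is an equidistant fisheye: a pixel r from the principal point sees the ray r / f radians off the axis. A picture is of the moment at which its call begins.
- arm.job_done(): hands the job in; it is judged then, once.
The state is a dict: "time": time; "qpos": joint angles; "qvel": joint speeds; "effort": joint torques, N m; "ee_pos": TCP position; "orientation": TCP orientation; "wrist_force": force on the tool from outside, world axes, zero at the start; "wrist_torque": the same for the moment, N m; "opening": finger opening in m; "grip_force": force on a finger pad.
Only numpy, scipy, OpenCV 4.12 (cv2) and the standard library are available. Lean on these libraries where they do the work, as an engineer would, in place of code of your own. Each camera call takes 0.05 s, during which the arm holds its last target. There are 200 camera calls.

TASK

The small slide on the tray carries a vee block and is locked on its rails. With shut fingertips press the yellow release plate down, keep it down while you push the carriage along the rails until it rests against the red end stop, and only there let the plate spring up so that the carriage is locked. Grip or lift nothing, do not touch the vee block, and leave everything else on the tray where it is.

Things in the scene. Friction and masses are not known exactly. Their poses are not given: they have to be found in the camera images.
- slide_unit: fixed grey bed of a small linear slide, 104 mm wide (its x), 370 mm long (its y), bed plate 10 mm thick, standing on the tray. Origin: centre of its underside. Its +y axis is the sliding direction, from the carriage toward the red end stop; z is up. The carriage runs on two steel rails along y.
- release_top (a point): centre of the top of the yellow, black-ribbed release plate (63 mm across the slide, 58 mm along it) in a pocket of the carriage; rides with both. Up, it is flush with the side cheeks, 36 mm above the tray. Walls 10 mm thick across the sliding direction stand 15 mm above it, inner faces 31 mm ahead and behind; a fingertip holding the plate down can push on the one nearer the stop.
- release (a joint): how far the release plate is pressed down, m: 0 up (a lock pin under it stands between the teeth of a rack: locked), 0.010 fully down. The pin is clear of the rack from 0.004 on. The spring takes about 5 N to start and 9 N fully down. Let go, the plate rises into the next gap of the rack; at the stop it rises fully only with the carriage within about 2 mm of the stop.
- carriage (a joint): position of the carriage along the bed, m: 0 at its locked start, grows toward the end stop. Unlocked, it slides with 2 to 3 N; locked, it has about 2 mm of play and does not slide.
- carriage_nose (a point): middle of the face of the black pad on the leading end of the carriage, 36 mm above the tray; rides with the carriage. It lies 45 mm ahead of the centre of the release plate. The carriage is 100 mm wide and 141 mm long.
- stop_face (a point): middle of the face of the light metal pad on the red end stop that the carriage nose meets, 36 mm above the tray, straight ahead of carriage_nose along the bed's +y. The red stop block is fixed, 60 mm wide and 48 mm high, and starts at this face; its place along the bed differs from run to run.
- vee_block: grey steel vee block, 50 x 50 x 45 mm, bolted on the trailing end of the carriage, its top 74 mm above the tray. Origin: centre of its underside, 67.5 mm behind the centre of the release plate. Not to be touched.
- front_plate: dark steel plate, 90 mm wide, 26 mm high, 3 mm thick, screwed on the leading (outer) face of the carriage's front wall. Origin: its centre, 42.5 mm ahead of the centre of the release plate. Fingers touching it count as gripping the wall.
- bushing: small upright steel bushing, 21 mm across, 24 mm tall. Origin: centre of its underside. Loose; leave it where it stands.
- brass_ring: brass-coloured ring gauge lying flat, 50 mm across, 14 mm thick. Origin: centre of its underside. Loose; leave it where it stands.
- black_ring: black ring gauge lying flat, 45 mm across, 16 mm thick. Origin: centre of its underside. Loose; leave it where it stands.
- grease_tin: round tin with a red label on the lid, 70 mm across, 37 mm tall. Origin: centre of its underside. Loose; leave it where it stands.
- dye_bottle: blue bottle with black cap, 53 mm across, 92 mm tall. Origin: centre of its underside. Loose; leave it where it stands.
- micrometer: outside micrometer lying flat, 46 x 138 x 15 mm. Origin: centre of its underside. Loose; leave it where it stands.
- tape_roll: roll of brown paper tape lying flat, 100 mm across, 24 mm tall. Origin: centre of its underside. Loose; leave it where it stands.

How it is judged:
By the outcome, as a careful person would: the job done as asked, in the order asked, and still so for the second after the job is handed in, with the robot touching nothing.
It also fails if it takes over 32 s, if anything falls off the work surface, if the arm or the gripper's body presses on something with over 40 N, if the wrist force passes 120 N, or if a joint passes its speed limit or range.

## Working session

There is one attempt and no reset: what is moved stays moved. The work goes in short steps, Python scripts to look and compute and a tool call to move; the robot and the scene stay as the last step left them, time stands still between calls to the robot, and variables do not carry over. Pictures are saved under pics/ and viewed, at most 10 in all, crops included, and the job is handed in when it is done.

Besides the shell and the picture viewer there is one more tool, called after "Request:" by a JSON object that holds its "op" and its "data". carry_out: Moves the arm, as the interface text tells. Its arguments: {"type":"object","properties":{"deltas":{"type":"array"},"hand":{"type":"number"},"grip_force":{"type":"number"}},"required":["deltas"]}

```bash
mkdir -p pics; cat > h.py <<'E'
import numpy as np,cv2
from cell import monitor,camera,arm
def grab(n,f):
    c=camera(n); cv2.imwrite('pics/%s.png'%f,c['frame']); np.savez('pics/%s.npz'%f,**c); return c
def px(c,u,v,z=None):
    K=c['mtx'];R=c['R'];t=c['t']
    d=np.array([(u-K[0,2])/K[0,0],(v-K[1,2])/K[1,1],1])
    o=-R.T@t; w=R.T@d
    if z is None: s=float(np.median(c['depth'][int(v)-1:int(v)+2,int(u)-1:int(u)+2]))
    else: s=(z-o[2])/w[2]
    return o+s*w
E
python3 - <<'E'
from h import *
grab('top','top1');grab('side','side1')
s=monitor.read_state();print(s['time'],s['ee_pos'],s['orientation'],s['wrist_force'])
E
```

```text
0.1 [ 0.18394539 -0.59664593  0.2304238 ] [-1.79889281e+02 -2.09973409e-02  1.71201378e+01] [ 0.31358778  0.34123791 -0.05967357]
```

View pics/top1.png

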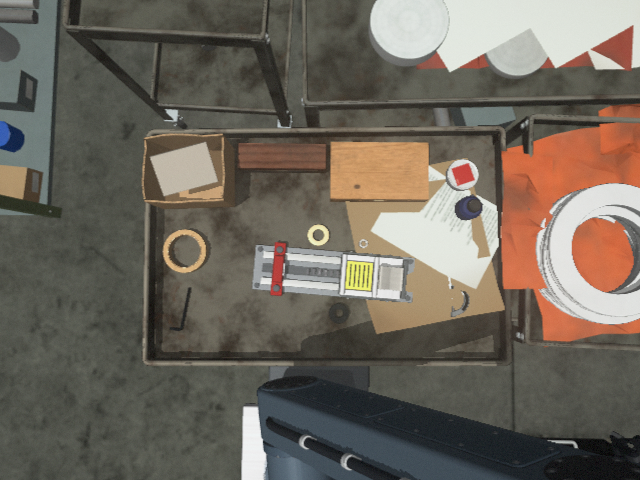

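View pics/side1.png

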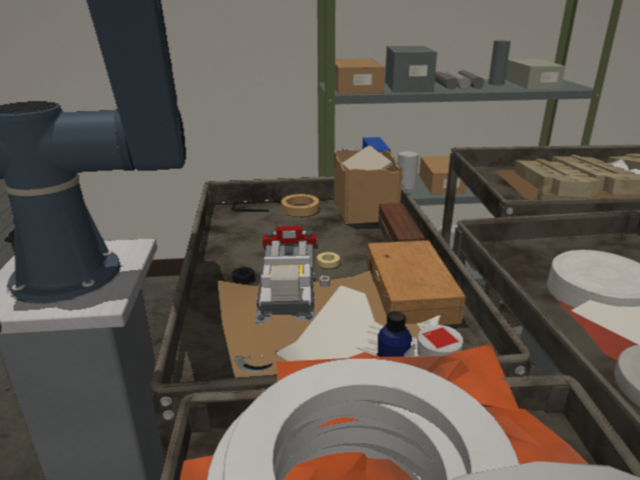

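Top: yellow plate near (358,276), vee block near (392,279), red stop near (279,268), so sliding runs left in the image. I'll enlarge this area.

```bash
python3 - <<'E'
from h import *
c=dict(np.load('pics/top1.npz'))
f=c['frame'][230:320,245:421];cv2.imwrite('pics/crop.png',cv2.resize(f,None,fx=4.5,fy=4.5,interpolation=cv2.INTER_CUBIC))
hsv=cv2.cvtColor(c['frame'],cv2.COLOR_BGR2HSV)
m=cv2.inRange(hsv,(22,120,80),(35,255,255));m[:, :335]=0;m[:,385:]=0;m[:250]=0;m[305:]=0
m=cv2.morphologyEx(m,cv2.MORPH_CLOSE,np.ones((5,5)))
p=cv2.findNonZero(m);r=cv2.minAreaRect(p);print(r)
print('plate',px(c,*r[0],z=.036),px(c,*r[0]))
b=cv2.boxPoints(r);print(np.array([px(c,*q,z=.036) for q in b]))
r_=cv2.inRange(hsv,(0,150,60),(8,255,255))|cv2.inRange(hsv,(172,150,60),(180,255,255));r_[:,:262]=0;r_[:,300:]=0;r_[:235]=0;r_[305:]=0
r2=cv2.minAreaRect(cv2.findNonZero(r_));print(r2);print(np.array([px(c,*q,z=.048) for q in cv2.boxPoints(r2)]))
print(px(c,358,276),px(c,279,268), c['mtx'][0,0],-c['R'].T@c['t'])
E
```

```text
((358.60003662109375, 275.3000183105469), (25.827144622802734, 27.737192153930664), 4.763641834259033)
plate [ 0.45263991 -0.10367803  0.036     ] [ 0.45266672 -0.10356122  0.03820159]
[[ 0.42357149 -0.07236852  0.036     ]
 [ 0.48583221 -0.07695778  0.036     ]
 [ 0.48176784 -0.13505165  0.036     ]
 [ 0.41961488 -0.1302636   0.036     ]]
((278.0, 268.4999694824219), (10.303180694580078, 52.639495849609375), 4.864514350891113)
[[0.40770397 0.09307362 0.048     ]
 [0.52526698 0.08531155 0.048     ]
 [0.52358586 0.06211252 0.048     ]
 [0.40610504 0.0700262  0.048     ]]
[ 0.45106819 -0.10226038  0.0375244 ] [0.46661666 0.07536048 0.0485538 ] 538.3879574303057 [ 0.46751011 -0.03890543  1.25680444]
```

View pics/crop.png

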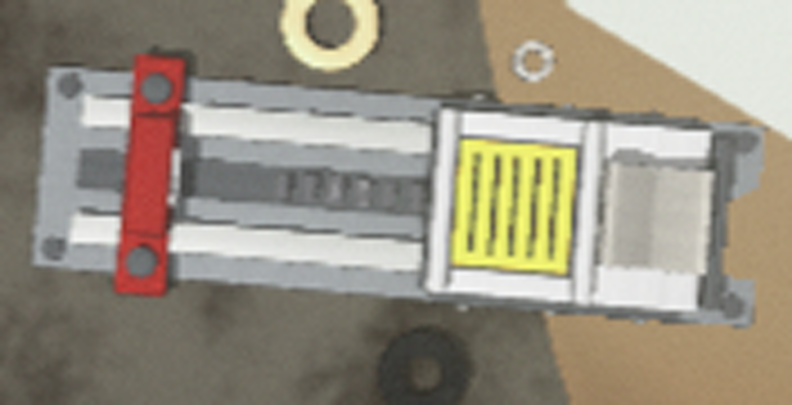

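The crop shows the plate centred at crop (515,205), the walls at about x 440 and 592, and the stop's light pad face at about (181,177). Next I'll compute the frame and the path.

```bash
python3 - <<'E'
from h import *
c=dict(np.load('pics/top1.npz'))
P=lambda u,v,z:px(c,245+(u+.5)/4.5-.5,230+(v+.5)/4.5-.5,z)
a=P(48,68,.01);b=P(760,127,.01);d=P(34,265,.01);e=P(748,325,.01)
for p,q in((a,b),(d,e)): print(np.linalg.norm(p-q),np.degrees(np.arctan2(*(p-q)[:2])))
print('mid bed',(a+b+d+e)/4, np.linalg.norm(a-d))
print('stop',P(181,177,.040),'plate',P(515,205,.036),'nose',P(427,200,.04))
print('walls',P(440,200,.051),P(592,215,.051))
s=monitor.read_state();print(s['ee_pos'],s['orientation'])
E
```

```text
0.36711574515786954 4.002328688046945
0.36608226544014993 3.922053960389744
mid bed [ 0.45647574 -0.04509057  0.01      ] 0.10144116446234375
stop [0.46466348 0.06293071 0.04      ] plate [ 0.45295401 -0.10470134  0.036     ] nose [ 0.45487933 -0.06052972  0.04      ]
walls [ 0.45508321 -0.06677122  0.051     ] [ 0.44873606 -0.14194585  0.051     ]
[ 0.18394539 -0.59664593  0.2304238 ] [-1.79889281e+02 -2.09973409e-02  1.71201378e+01]
```

Request:
{"op": "carry_out", "data": {"deltas": [[[0.6,-0.6,0],[0,0,0.2]],[[1.6,-1.6,0],[0,0,0.5]],[[2.7,-2.7,0],[0,0,0.8]],[[3.8,-3.8,0],[0,0,1.1]],[[4.9,-4.9,0],[0,0,1.4]],[[6,-6,0],[0,0,1.7]],[[7.1,-7.1,0],[0,0,2]],[[8.2,-8.2,0],[0,0,2.3]],[[9.3,-9.3,0],[0,0,2.6]],[[10.4,-10.4,0],[0,0,2.9]],[[11.2,-11.2,0],[0,0,3.1]],[[11.6,-11.6,0],[0,0,3.2]]], "hand": 1}}

```text
time: 1.1
ee_pos: [0.3761, -0.231, 0.231]
orientation: [-179.9, 0.0, 1.2]
wrist_force: [0.3, -2.1, 0.6]
opening: -0.0001
grip_force: 0.0
```

Request:
{"op": "carry_out", "data": {"deltas": [[[0.5,-0.8,0],[0,0,0.2]],[[1.1,-1.9,0],[0,0,0.4]],[[1.7,-2.9,0.2],[0,0,0.6]],[[2.3,-3.9,0.8],[0,0,0.8]],[[2.8,-4.8,1.6],[0,0,0.95]],[[3.1,-5.3,2.6],[0,0,1.02]],[[3.21,-5.47,3.6],[0,0,1.02]],[[3.21,-5.47,4.6],[0,0,1.02]],[[3.21,-5.47,5.5],[0,0,1.02]],[[3.21,-5.47,6],[0,0,1.02]],[[3.21,-5.47,6],[0,0,1.02]]]}}

```text
time: 2.02
ee_pos: [0.4516, -0.0955, 0.0788]
orientation: [-179.9, 0.3, -4.0]
wrist_force: [0.1, 0.1, 1.2]
opening: 0.0002
grip_force: 0.0
```

```bash
python3 - <<'E'
from h import *
c=grab('wrist','w1');t=grab('top','top2')
s=monitor.read_state();print(s['time'],s['ee_pos'],s['orientation'],s['wrist_force'],c['mtx'])
o=np.hstack([c['frame'][:, :],cv2.resize(t['frame'][200:320,240:430],None,fx=4,fy=4)[:480]])
cv2.imwrite('pics/w1v.png',cv2.resize(o,(800,int(480*800/o.shape[1]))))
E
```

```text
2.1167 [ 0.45312777 -0.09635492  0.08100592] [-1.79968982e+02  7.41377394e-02 -3.98123902e+00] [-1.01941831  0.35613335  0.42518534] [[371.64829954   0.         315.65026452]
 [  0.         371.64829954 238.17223364]
 [  0.           0.           1.        ]]
```

View pics/w1.png

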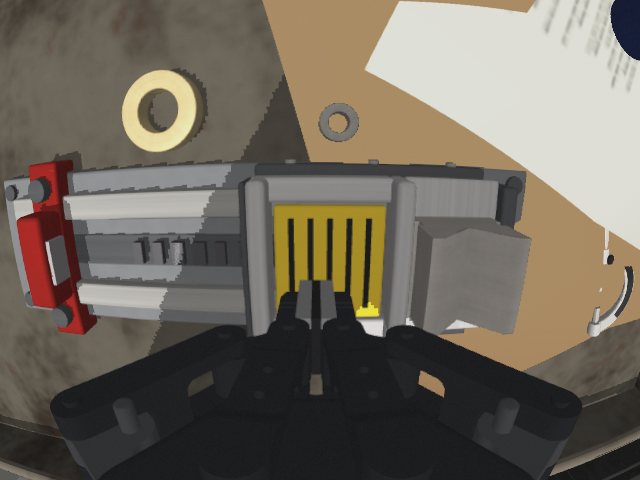

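The wrist view shows the shut fingertips (315,300) over the yellow plate, between the walls (x 270 and 388). The linkage elbows stick out over the vee block, so I'll rise and turn 90° to put them across the slide.

Request:
{"op": "carry_out", "data": {"deltas": [[[0,0,-0.5],[0,0,-0.6]],[[0,0,-1],[0,0,-2]],[[0,0,-1],[0,0,-3.4]],[[0,0,-1],[0,0,-4.8]],[[0,0,-1],[0,0,-6.2]],[[0,0,-1],[0,0,-7.6]],[[0,0,-1],[0,0,-9]],[[0,0,-1],[0,0,-10.4]],[[0,0,-1],[0,0,-11.8]],[[0,0,-1],[0,0,-13.2]],[[0,0,-1],[0,0,-14.4]],[[0,0,-1],[0,0,-15]]]}}

```text
time: 3.12
ee_pos: [0.4541, -0.0969, 0.1078]
orientation: [179.8, 0.0, 71.3]
wrist_force: [-0.1, 0.1, 0.3]
opening: -0.0001
grip_force: 0.0
```

Request:
{"op": "carry_out", "data": {"deltas": [[[0,0,0],[0,0,-1]],[[0,0,0.2],[0,0,-2]],[[0,0,0.7],[0,0,-2.7]],[[0,0,1.3],[0,0,-3]],[[0,0,1.9],[0,0,-3]],[[0,0,2.2],[0,0,-3]],[[0,0,2.3],[0,0,-3]],[[0,0,2.3],[0,0,-3]]]}}

```text
time: 3.78
ee_pos: [0.4536, -0.0966, 0.0491]
orientation: [180.0, 0.0, 86.0]
wrist_force: [-0.2, -0.6, -0.4]
opening: 0.0002
grip_force: 0.0
```

```bash
python3 - <<'E'
from h import *
c=grab('wrist','w2')
s=monitor.read_state();print(s['time'],s['ee_pos'],s['orientation'],s['wrist_force'],s['qpos'])
E
```

```text
3.8333 [ 0.45376172 -0.09668299  0.04938424] [1.79947912e+02 2.11385551e-02 8.60183629e+01] [ 0.61234668 -0.99024954 -0.60087588] [-2.58703618e+01  3.71550415e+01  1.13132596e+02 -3.96448671e-04
  2.96561490e+01 -2.18883898e+01]
```

View pics/w2.png

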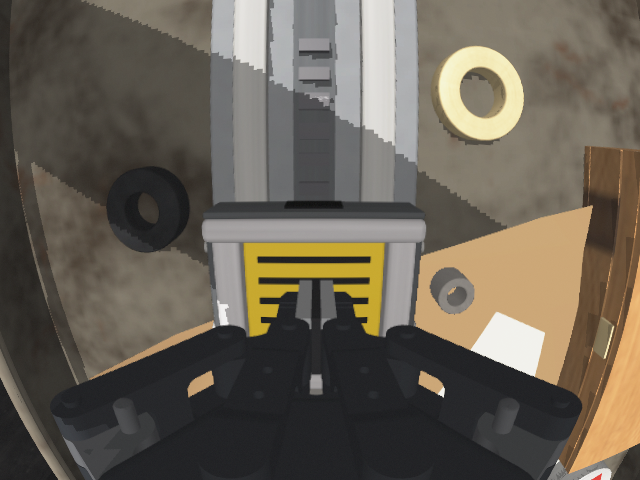

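The fingertips at (315,290) are centred on the plate behind the front wall (y about 230). Tool x is now the sliding direction. Next I press down.

Request:
{"op": "carry_out", "data": {"deltas": [[[0,0,0.2],[0,0,0]],[[0,0,0.4],[0,0,0]],[[0,0,0.5],[0,0,0]],[[0,0,0.6],[0,0,0]],[[0,0,0.7],[0,0,0]],[[0,0,0.8],[0,0,0]],[[0,0,0.86],[0,0,0]],[[0,0,0.86],[0,0,0]],[[0,0,0.86],[0,0,0]]]}}

```text
time: 4.58
ee_pos: [0.4535, -0.0965, 0.0277]
orientation: [180.0, 0.0, 86.0]
wrist_force: [-0.8, 0.7, 7.7]
opening: 0.0002
grip_force: 3.8
```

Request:
{"op": "carry_out", "data": {"deltas": [[[0.05,0,0.04],[0,0,0]],[[0.15,0,0.04],[0,0,0]],[[0.25,0,0.04],[0,0,0]],[[0.35,0,0.04],[0,0,0]],[[0.45,0,0.04],[0,0,0]],[[0.55,0,0.04],[0,0,0]],[[0.7,0,0.04],[0,0,0]],[[0.9,0,0.04],[0,0,0]],[[1.1,0,0.04],[0,0,0]],[[1.3,0,0.04],[0,0,0]],[[1.5,0,0.04],[0,0,0]],[[1.5,0,0.04],[0,0,0]]]}}

```text
time: 5.58
ee_pos: [0.4562, -0.0584, 0.0269]
orientation: [179.9, 0.0, 86.0]
wrist_force: [0.0, 2.2, 8.5]
opening: -0.0003
grip_force: 3.9
```

```bash
python3 - <<'E'
from h import *
c=grab('wrist','w3')
s=monitor.read_state();print(s['time'],s['ee_pos'],s['orientation'],s['wrist_force'])
E
```

```text
5.6333 [ 0.4561326  -0.05857968  0.02690375] [ 1.79955436e+02 -1.52672705e-03  8.60395375e+01] [-0.2873059   2.00820574  8.94169717]
```

View pics/w3.png

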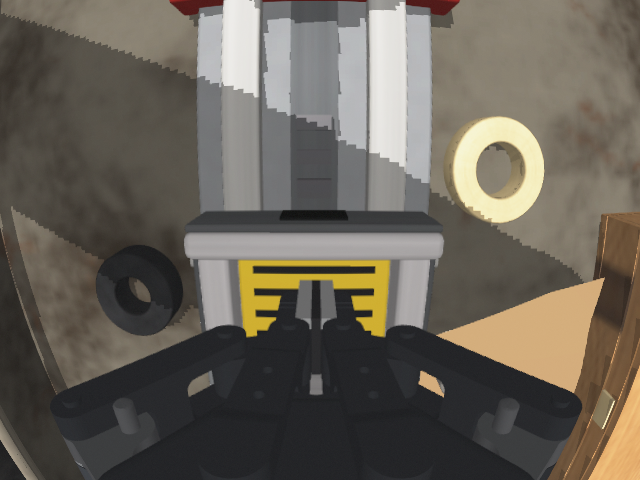

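The wrist view shows the carriage travelling, with the rings and bed shifted by about 70 px against the wall at y 245. The plate is still down at about 8.5 N, so I continue.

Request:
{"op": "carry_out", "data": {"deltas": [[[0.1,0,0],[0,0,0]],[[0.3,0,0],[0,0,0]],[[0.6,0,0],[0,0,0]],[[0.9,0,0],[0,0,0]],[[1.2,0,0],[0,0,0]],[[1.5,0,0],[0,0,0]],[[1.8,0,0],[0,0,0]],[[2.1,0,0],[0,0,0]],[[2.4,0,0],[0,0,0]],[[2.6,0,0],[0,0,0]],[[2.8,0,0],[0,0,0]],[[2.9,0,0],[0,0,0]]]}}

```text
time: 6.63
ee_pos: [0.4613, 0.0135, 0.0269]
orientation: [179.9, 0.0, 86.1]
wrist_force: [-0.6, -1.7, 8.0]
opening: -0.0003
grip_force: 3.9
```

Request:
{"op": "carry_out", "data": {"deltas": [[[0.1,0,0],[0,0,0]],[[0.2,0,0],[0,0,0]],[[0.3,0,0],[0,0,0]],[[0.4,0,0],[0,0,0]],[[0.5,0,0],[0,0,0]],[[0.6,0,0],[0,0,0]]]}}

```text
time: 7.13
ee_pos: [0.4624, 0.0279, 0.0269]
orientation: [179.9, 0.0, 86.1]
wrist_force: [-0.8, -4.9, 8.1]
opening: -0.0
grip_force: 3.9
```

```bash
python3 - <<'E'
from h import *
c=grab('wrist','w4')
cv2.imwrite('pics/w4c.png',cv2.resize(c['frame'][100:340,160:480],None,fx=2.4,fy=2.4,interpolation=cv2.INTER_CUBIC))
s=monitor.read_state();print(s['time'],s['ee_pos'],s['orientation'],s['wrist_force'])
E
```

```text
7.1833 [0.46246617 0.02807283 0.02696988] [1.79921257e+02 4.63942366e-02 8.60834852e+01] [-0.65090527 -2.37800639  7.79750789]
```

View pics/w4c.png

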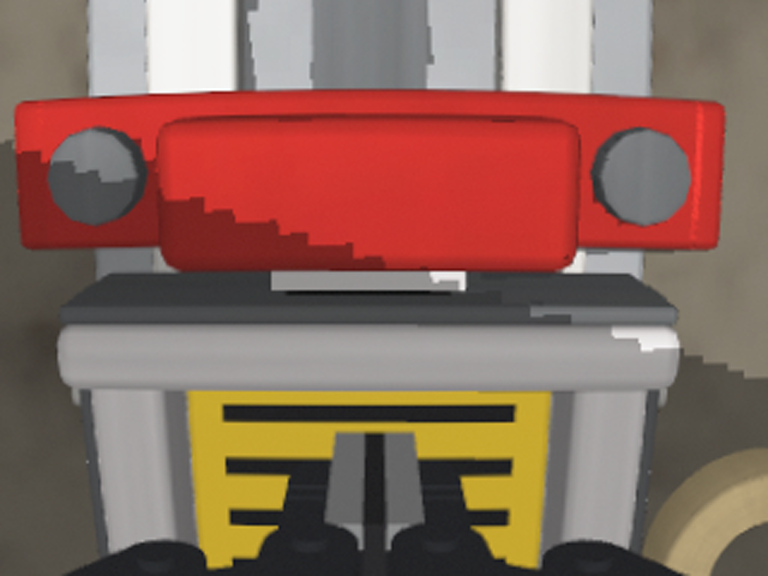

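The crop shows the carriage front (y about 300) almost on the stop's light pad (y about 280). I'll creep on and watch the force.

Request:
{"op": "carry_out", "data": {"deltas": [[[0.03,0,0],[0,0,0]],[[0.06,0,0],[0,0,0]],[[0.09,0,0],[0,0,0]],[[0.12,0,0],[0,0,0]],[[0.12,0,0],[0,0,0]]]}}

```text
time: 7.6
ee_pos: [0.4629, 0.0304, 0.027]
orientation: [179.9, 0.1, 86.1]
wrist_force: [-2.2, -4.6, 7.3]
opening: -0.0
grip_force: 3.9
```

Request:
{"op": "carry_out", "data": {"deltas": [[[0.05,0,0],[0,0,0]],[[0.1,0,0],[0,0,0]],[[0.15,0,0],[0,0,0]],[[0.2,0,0],[0,0,0]],[[0.2,0,0],[0,0,0]]]}}

```text
time: 8.02
ee_pos: [0.4636, 0.0354, 0.027]
orientation: [179.9, 0.1, 86.1]
wrist_force: [-0.5, -4.3, 7.9]
opening: 0.0003
grip_force: 3.9
```

```bash
python3 - <<'E'
from h import *
c=grab('wrist','w5');o=np.load('pics/w4.npz')['frame']
r=lambda f:cv2.resize(f[140:300,200:440],None,fx=2.2,fy=1.8,interpolation=cv2.INTER_CUBIC)
cv2.imwrite('pics/w5c.png',np.vstack([r(o),r(c['frame'])]))
s=monitor.read_state();print(s['time'],s['ee_pos'],s['wrist_force'])
E
```

```text
8.0667 [0.463631   0.03535524 0.02702454] [-0.65949174 -4.00205441  8.04941488]
```

View pics/w5c.png

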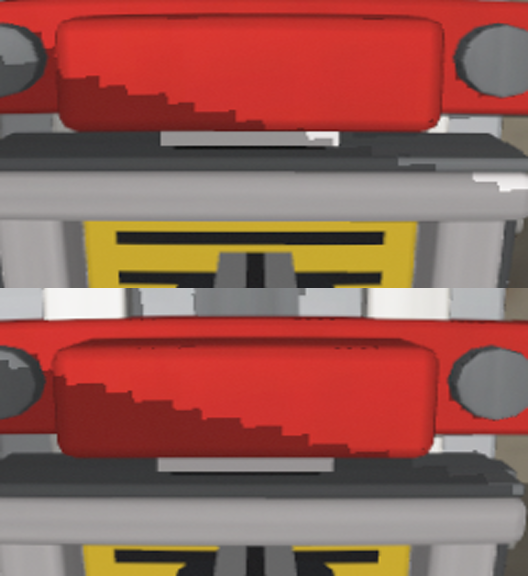

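Between the two frames the wall moved toward the fingers while the nose stayed on the pad, so the fingertip is sliding on the plate. I'll go on until it meets the wall.

Request:
{"op": "carry_out", "data": {"deltas": [[[0.05,0,0],[0,0,0]],[[0.1,0,0],[0,0,0]],[[0.15,0,0],[0,0,0]],[[0.15,0,0],[0,0,0]]]}}

```text
time: 8.4
ee_pos: [0.464, 0.0391, 0.027]
orientation: [179.8, 0.1, 86.1]
wrist_force: [-1.0, -5.1, 8.2]
opening: -0.0002
grip_force: 3.9
```

Request:
{"op": "carry_out", "data": {"deltas": [[[0.05,0,0],[0,0,0]],[[0.1,0,0],[0,0,0]],[[0.15,0,0],[0,0,0]],[[0.15,0,0],[0,0,0]]]}}

```text
time: 8.73
ee_pos: [0.4642, 0.0409, 0.0271]
orientation: [179.9, 0.2, 86.2]
wrist_force: [-2.6, -16.3, 8.3]
opening: -0.0001
grip_force: 10.9
```

The force has jumped to 16 N, so the carriage is firm on the stop. I'll ease off slightly and let the plate rise.

Request:
{"op": "carry_out", "data": {"deltas": [[[-0.04,0,0],[0,0,0]],[[-0.04,0,-0.1],[0,0,0]],[[-0.04,0,-0.2],[0,0,0]],[[-0.04,0,-0.3],[0,0,0]],[[-0.04,0,-0.4],[0,0,0]],[[-0.04,0,-0.48],[0,0,0]],[[-0.04,0,-0.52],[0,0,0]],[[-0.04,0,-0.52],[0,0,0]]]}}

```text
time: 9.4
ee_pos: [0.4636, 0.0409, 0.039]
orientation: [180.0, 0.1, 86.1]
wrist_force: [-1.1, -9.0, -1.9]
opening: 0.0
grip_force: 4.9
```

Clear of the plate. I'll step back from the wall, lift away and look.

Request:
{"op": "carry_out", "data": {"deltas": [[[-0.1,0,0],[0,0,0]],[[-0.25,0,0],[0,0,0]],[[-0.3,0,-0.2],[0,0,0]],[[-0.3,0,-0.6],[0,0,0]],[[-0.3,0,-1.2],[0,0,0]],[[-0.3,0,-2],[0,0,0]],[[-0.3,0,-3],[0,0,0]],[[-0.3,0,-4],[0,0,0]],[[-0.3,0,-4.6],[0,0,0]],[[-0.3,0,-4.8],[0,0,0]],[[-0.3,0,-4.8],[0,0,0]]]}}

```text
time: 10.32
ee_pos: [0.4632, 0.0353, 0.1607]
orientation: [179.8, 0.0, 86.0]
wrist_force: [0.5, -0.8, -0.1]
opening: 0.0002
grip_force: 0.0
```

```bash
python3 - <<'E'
from h import *
c=grab('wrist','w6');t=grab('top','top6')
a=cv2.resize(c['frame'],(500,375));b=cv2.resize(t['frame'][225:325,245:425],(500,278))[:225]
cv2.imwrite('pics/w6v.png',np.vstack([a,b]))
s=monitor.read_state();print(s['time'],s['ee_pos'],s['wrist_force'])
E
```

```text
10.4167 [0.46190785 0.03537337 0.15889067] [-0.00742063 -0.31104213  0.82557258]
```

View pics/w6v.png

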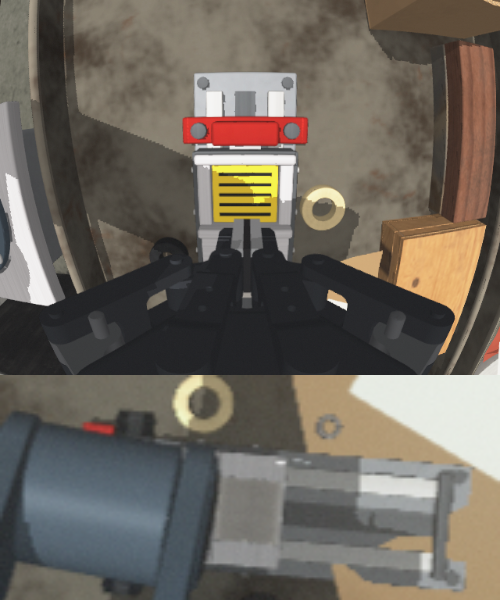

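The carriage nose is on the stop pad, and the rings and bushing are undisturbed. Now I check by depth that the plate is up, flush with the cheeks.

```bash
python3 - <<'E'
from h import *
c=np.load('pics/w6.npz');d=c['depth'];K=c['mtx'];R=c['R'];t=c['t']
def w(u,v):
    p=np.array([u-K[0,2],v-K[1,2]]);r=np.linalg.norm(p);th=r/K[0,0]
    ray=np.append(p/r*np.tan(th),1);z=np.median(d[v-2:v+3,u-2:u+3]);return R.T@(ray*z-t)
for n,q in dict(plate=(315,240),plateL=(290,262),plateR=(340,225),cheekL=(263,250),cheekR=(366,250),wall=(315,204),nose=(315,190),redtop=(315,170)).items(): print(n,w(*q).round(4))
E
```

```text
plate [0.4624 0.027  0.0363]
plateL [0.4423 0.0111 0.0365]
plateR [0.4816 0.0371 0.0362]
cheekL [0.4227 0.0218 0.0361]
cheekR [0.5003 0.0165 0.0362]
wall [0.4644 0.0565 0.0506]
nose [0.465  0.0654 0.0444]
redtop [0.466  0.0797 0.0479]
```

The plate is at 36.3 mm, flush with the cheeks at 36.1 mm, so it is fully up and locked at the stop.

```bash
python3 -c "
from cell import arm;print(arm.job_done())"
```

```text
the job is handed in; nothing more can be done
None
```

The carriage is against the red end stop and locked there, with the release plate fully up and flush with its side cheeks; I handed the job in at about 10.4 s, with the arm clear.

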